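# Free the sagging bolt and hold the bottle-pen gate ajar

## Task

Open the reagent-bottle pen on the bench: push the guard lever on the latch post all the way round off the bolt, then take the bolt by its knob, lift the sagging bolt so that its hooked nose clears the bent-up lip of the keeper, and pull it back clear of the keeper. Then swing the gate ajar towards you by about 8 cm at its free edge and finish holding it there: the gate is sprung shut, so the program ends with the gripper still holding it, steady. Leave the bottles and the slide box alone.

Things in the scene. Friction and masses are not known exactly. Their poses are not given: they have to be found in the camera images.
- pen: Open-topped grey metal pen for bottles, fixed to the bench, 340 wide, walls 120 high, reaching 270 mm back from its gate. Origin: on the bench below the middle of the gate line; x points into the pen (gate on its -x side, facing the robot), y along the gate to the hinge, z up. Latch post 28 x 30, 126 high, at (0, -154) mm; hinge post at (0, 163), 128 high.
- keeper_lip (a point): Middle of the top edge of the keeper's bent-up lip, pen (-26, -145, 91) mm: a steel plate 4 mm thick in y, on the gate side of the open-topped steel keeper on the front of the latch post. The keeper runs from y -183 to -139; its front cheek stands at x -40 to -36, top at z 125. Axes as the pen's.
- gate_panel: The gate: white frame with a clear pane, top edge at z 130, 12 thick, the bolt on its front; counts with its bolt and knob. Origin on the hinge axis at bench height; axes as the pen's when shut; it extends along its -y to the free edge at y -275 mm.
- gate (a joint): Gate angle, rad: 0 shut (against its stop), grows as the free edge swings out to -x of the pen (clockwise from above). Sprung shut at all angles: 2 to 3 N at the knob keeps it ajar; it falls shut when let go.
- gate_hinge (a point): Point on the upright hinge axis of the gate at bench height, pen coordinates (0, 150, 0) mm.
- bolt_draw (a joint): How far the steel bolt is pulled back along the gate towards the hinge (gate's +y), m: 0 to 0.05; starts at 0 to 0.006. Slides stiffly (about 1 N). The sagged bolt is stopped by the lip at about 0.012; from 0.034 on its nose is out of the keeper.
- bolt_lift (a joint): How far bolt and knob are raised straight up in their worn guides, m: 0 sagged, 0.024 highest. Above about 0.014 the hooked nose passes over the lip; with the guard lever over the bolt it lifts only 0.005. Weighs about 2 N, drops back when let go. The bolt stays level and does not turn.
- knob_top (a point): Centre of the top of the bolt's upright knob, a steel cylinder 18 mm thick, 45 high, on a 10 mm stem; 26 mm in front of the gate's mid-plane, top at z 180 when sagged (50 above the gate's top). The bolt is a 10 mm rod along the gate, its axis 80 mm below this point; its nose, 85 mm from the knob towards the latch post, is hooked 22 mm down from the axis.
- guard (a joint): Guard (trip) lever angle, rad: 0 is arm pointing to -x of the pen, its foot over the bolt; starts at 0 to 0.25; grows as the arm turns about its upright pivot towards -y of the pen (away from the gate, anticlockwise from above) to a stop at 1.3. Stiff (1 N at the peg), stays where it is left.
- guard_pivot (a point): Upright pivot axis of the guard lever on top of the latch post, at the lever's underside, pen coordinates (0, -155, 126) mm.
- guard_peg (a point): Centre of the top of the guard lever's push peg: an upright bare metal pin 14 mm thick, 45 tall above the flat arm (arm top at z 136, pin top at z 181), 74 mm from the pivot.
- amber_a: Bystander: amber bottle standing in the pen, 66 mm across, 145 high; origin at the centre of its underside. Leave alone.
- clear_b: Bystander: white bottle standing in the pen, 62 mm across, 140 high; origin at the centre of its underside. Leave alone.
- brown_jar: Bystander: brown jar on the bench right of the pen, 68 mm across, 120 high; origin at the centre of its underside. Leave alone.
- slide_box: Bystander: flat cardboard slide box on the bench to the left, 90 x 140 x 36 mm; origin at the centre of its underside. Leave alone.

How it is judged (in metres and radians):
On the way, in this order (a step that is already met when the one before it is completed fails the run):
1. the guard lever is pushed fully round, off the bolt (value of joint guard above 1.1 rad and value of joint bolt_draw below 0.02 m), for 0.2 s.
2. the bolt is lifted so that its nose clears the lip (value of joint bolt_lift above 0.011 m and value of joint gate below 0.06 rad), for 0.05 s.
3. the bolt is pulled back out of the keeper (value of joint bolt_draw above 0.034 m), for 0.1 s.
At the end, for the whole second after the job is handed in: Guard lever beyond 1.1 rad; bolt drawn back more than 34 mm; gate held steady (under 0.05 rad/s) at 0.18 to 0.42 rad, i.e. 5 to 11.5 cm open at its free edge, with the fingers on the gate or its bolt (over 1 N) (value of joint guard above 1.1 rad and value of joint bolt_draw above 0.034 m and value of joint gate between 0.18 and 0.42 rad and velocity of joint gate between -0.05 and 0.05 rad/s and contact force between the fingers and gate_panel above 1 N); the arm keeps its last pose, push and grip.
It fails at once if a bottle, the jar or the slide box is moved (distance of any of amber_a, clear_b, brown_jar, slide_box from where it was at the start of the episode above 0.025 m).
It fails at once if a bottle or the jar is tipped over (angle between any of amber_a, clear_b, brown_jar's own z axis and vertical above 0.5 rad).
It also fails if it takes over 50 s, if anything falls off the work surface, if the arm or the gripper's body presses on something with over 40 N, if the wrist force passes 120 N, or if a joint passes its speed limit or range.

## Robot

A 6-joint arm with a two-finger parallel gripper is mounted at the origin on the work surface. World frame = base frame: x ahead of the robot, y to its left, z up, the work surface at z = 0. Lengths are in mm, angles in rad, forces in N, time in s.
With the tool pointing down it reaches from about 400 to 925 mm from the base axis. Payload 12.5 kg.
Tool frame: the origin (TCP) lies at the very end of the fingers, on their centre line; the grasp point (between the pads) lies 19 mm behind it; z points along the fingers, y is the line along which they close (so a half turn about z gives the same grasp; the last joint's range is limited). The gripper opens to 95 mm and grips with 3 to 60 N. Pads are 20 mm wide; open, the fingers measure 119 mm over their backs; the gripper's body (75 mm by 180 mm) begins 59 mm behind the grasp point.
Start: joints at [-0.106, 0.491, 1.559, -0, 1.092, -0.106], TCP at [625.017, 0.021, 214.661] pointing down, gripper open.
Joint ranges: [-3.1, 3.1], [-0.84, 2.19], [0.05, 2.79], [-1.13, 4.28], [0.06, 2.93], [-2.69, 2.69]. Speed limits (rad/s): [2.22, 2.22, 2.79, 3.14, 3.14, 3.14].

## Interface

Orientations are given as [roll, pitch, yaw] about the fixed x, y, z axes, in that order (R = Rz(yaw) Ry(pitch) Rx(roll)).
In Python, from cell import env, optics, status, ticket gives the robot as it stands (env), with the cameras (optics), the readings (status) and the job (ticket).
- The arm moves only by the shell command python3 steer.py FILE, which reads ROWS from the file FILE. ROWS is a JSON object whose key "increments" holds a list of rows, 1 to 5 of them, each of 5 numbers: dx, dy, dz in parts of the range, where 1.0 means 300 mm, then a turn about the tool's z in shares of 2 pi rad (1.0 is 2 pi rad), then the opening from 0.0 (shut) to 1.0 (fully open); each row is the pose to reach, as a shift and turn from the pose commanded when the command began, along the tool's axes at that moment; what a row does not reach only later rows make up. A row lasts 1/12 s, in which the tool goes at most 41.7 mm and 0.125 rad, less where a joint would pass 70% of its speed; a pose out of reach is approached as far as the arm can. The fingers move at their own pace and stop on an object; the grip force is fixed at half the most. Time passes only in rows, so rows that do not move let the fingers close. It prints the time, the measured TCP pose, the force, the opening and the grip force at its end. Shift and turn numbers lie between -1 and 1, and a call with a number outside is refused. Input that does not fit is refused with a message, and nothing moves.
- status.state(): the state, without advancing time (a new reading comes with each control period).
- optics.read_camera(name): name is "scene" or "side" or "wrist"; returns (picture, depth): 400x640x3 uint8, red, green, blue; 400x640 float32, mm along the optical axis (not along the pixel's ray), 0 where there is no reading.
- optics.camera_info(name): a dict with "vertical_fov" (degrees; the focal length in pixels is half the picture's height over the tangent of half this angle, whatever the lens; pixels are square), "cx", "cy" (the principal point, pixels), "origin" and "attitude" of the camera in the world. Camera axes: x right, y down, z forward; pixel columns grow to the right and rows downward; lengths in mm; the calibration is good to about 2 mm. A picture is of the moment at which its call begins: read the wrist's pose just before it. camera_info takes no time and is no camera call; for the wrist camera it gives the pose at the moment of the call.
- ticket.job_done(): hands the job in; it is judged then, once.
The state is a dict: "t": time; "joints": joint angles; "qvel": joint speeds; "tau": joint torques, N m; "eef_pos": TCP position; "tcp_rot": TCP orientation; "ft_force": force on the tool from outside, world axes, zero at the start; "moment": the same for the moment, N m; "opening": opening from 0.0 (shut) to 1.0 (fully open); "grip_force": force on a finger pad.
Only numpy, scipy, OpenCV 4.12 (cv2) and the standard library are available. Lean on these libraries where they do the work, as an engineer would, in place of code of your own. Each camera call takes 0.05 s, during which the arm holds its last target. There are 200 camera calls.

## Working session

There is one attempt and no reset: what is moved stays moved. The work goes in short steps, Python scripts to look and compute and a shell command to move; the robot and the scene stay as the last step left them, time stands still between calls to the robot, and variables do not carry over. Pictures are saved under pics/ and viewed, at most 10 in all, crops included, and the job is handed in when it is done.

```bash
ls; mkdir -p pics
python3 - <<'E'
from cell import env, optics, status, ticket
import cv2,numpy as np
s=status.state();print(s['t'],s['eef_pos'],s['tcp_rot'],s['opening'])
for n in("scene","side"):
    i=optics.camera_info(n);print(n,i)
    p,d=optics.read_camera(n);np.savez('pics/%s0.npz'%n,p=p,d=d)
    cv2.imwrite('pics/%s0.png'%n,p[:,:,::-1])
E
```

```text
cell.py
pics
steer.py
0.0 [6.24740182e+02 6.18190314e-02 2.14068959e+02] [-3.14046816e+00 -1.45504461e-04  1.57078450e+00] 1.0022900375820296
scene {'vertical_fov': 46.11609831131761, 'cx': 321.23759598124, 'cy': 200.2862021991932, 'origin': array([1244.79324618, -493.41625934, 1411.00416398]), 'attitude': array([-2.5833194 , -0.00922302,  0.96533948])}
side {'vertical_fov': 55.20551614946986, 'cx': 322.202676142838, 'cy': 197.80177296675208, 'origin': array([445.3188245 , 941.62313504, 866.71756792]), 'attitude': array([-2.2201412 ,  0.00313038, -2.99495557])}
```

View pics/scene0.png

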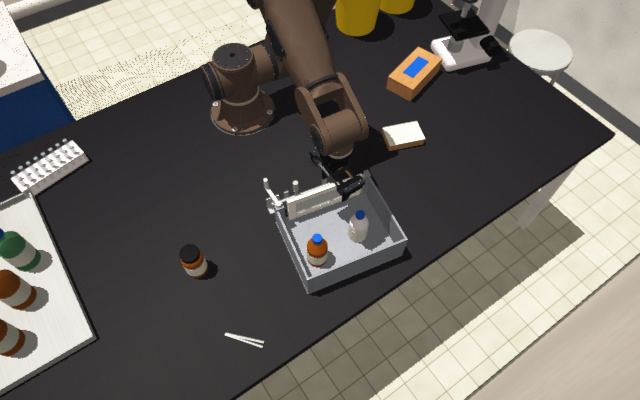

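View pics/side0.png

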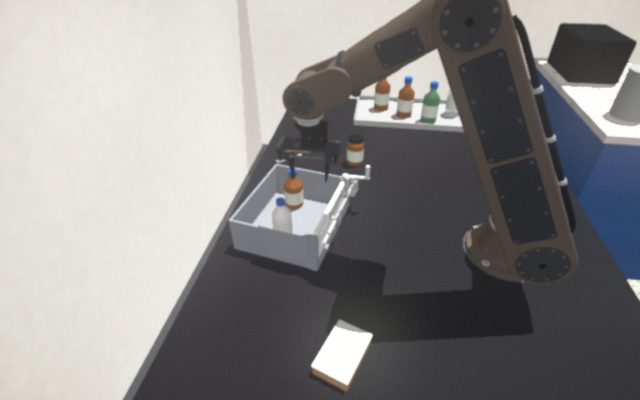

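The scene view shows the pen around (340,230), with the upright peg near (266,185) and a second post (the knob?) near (296,186). The side view shows the peg at (367,172). Next I'll crop both views.

```bash
cat > h.py <<'E'
import numpy as np,cv2
from cell import env, optics, status, ticket
from scipy.spatial.transform import Rotation as R
def ray(i,u,v):
    f=200/np.tan(np.radians(i['vertical_fov'])/2)
    d=R.from_euler('xyz',i['attitude']).as_matrix()@np.array([(u-i['cx'])/f,(v-i['cy'])/f,1])
    return np.array(i['origin']),d
def onz(i,u,v,z):
    o,d=ray(i,u,v);return o+d*(z-o[2])/d[2]
def tri(i1,p1,i2,p2):
    o1,d1=ray(i1,*p1);o2,d2=ray(i2,*p2)
    s=np.linalg.lstsq(np.c_[d1,-d2],o2-o1,rcond=None)[0]
    a,b=o1+d1*s[0],o2+d2*s[1];return (a+b)/2,np.linalg.norm(a-b)
def at(i,u,v,depth): o,d=ray(i,u,v);return o+d*depth
def px(i,P):
    f=200/np.tan(np.radians(i['vertical_fov'])/2)
    c=R.from_euler('xyz',i['attitude']).as_matrix().T@(np.array(P)-i['origin'])
    return c[0]/c[2]*f+i['cx'],c[1]/c[2]*f+i['cy']
E
python3 - <<'E'
import numpy as np,cv2
a=np.load('pics/scene0.npz')['p'][160:290,240:420,::-1];b=np.load('pics/side0.npz')['p'][140:270,220:400,::-1]
k=dict(fx=4.3,fy=4.3,interpolation=cv2.INTER_CUBIC)
cv2.imwrite('pics/c1.png',cv2.resize(a,None,**k));cv2.imwrite('pics/c2.png',cv2.resize(b,None,**k))
E
```

```text
(no output)
```

View pics/c1.png

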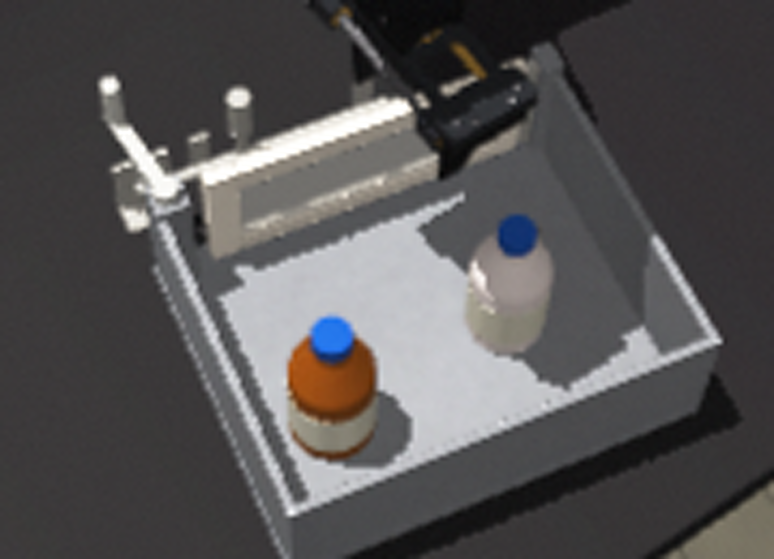

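View pics/c2.png

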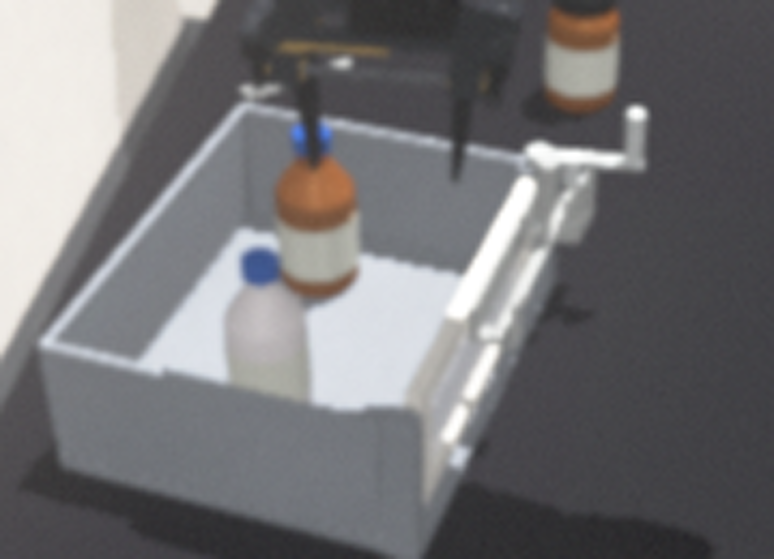

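The crops show the peg top at scene (265.3,179.5) and side (368.1,166.0), the knob top at scene (295.3,182.6), and the lever pivot at scene about (278.4,204.2).

Run:
```python
from h import *
S,D=optics.camera_info('scene'),optics.camera_info('side')
peg,g=tri(S,(265.3,179.5),D,(368.1,166.0));print('peg',peg,g,onz(S,265.3,179.5,181))
k=onz(S,295.3,182.6,180);print('knob',k,'in side',px(D,k))
pv=onz(S,278.4,204.2,136);print('pivot',pv, px(D,pv), 'pegdist',np.linalg.norm(pv[:2]-peg[:2]))
# walls corners at z=120: far right, far left
for u,v in((295,515),(718,342)):print(onz(S,u/4.3+240,v/4.3+160,120))
# gate near free top corner z130 and its bottom
print(onz(S,205/4.3+240,180/4.3+160,130),onz(S,410/4.3+240,105/4.3+160,130))
d=np.load('pics/scene0.npz')['d'];print(at(S,295.3,183.6,d[184,295]),at(S,265.3,180.5,d[180,265]))
```

```text
peg [ 454.15253804 -148.6405155   179.36181806] 0.7197561389212823 [ 455.61119277 -149.03928039  181.        ]
knob [518.58055378 -76.67555081 180.        ] in side (np.float64(346.683306753334), np.float64(176.3257419123428))
pivot [ 531.88723283 -151.32995804  136.        ] (np.float64(344.44437204310566), np.float64(174.60736249763204)) pegdist 77.7812051505315
[ 793.39900537 -211.49847314  120.        ]
[855.23927028 112.39610801 120.        ]
[ 537.82604498 -120.54793604  130.        ] [569.29014193  44.90021875 130.        ]
[521.33062358 -78.49665549 179.23856762] [ 460.93414915 -151.90887221  184.17777813]
```

The manual's scale: shifts go in shares of 300 mm and turns go in shares of 2 pi rad. Converting my numbers, -142 mm / 300 = -0.4733, -125 mm / 300 = -0.4167.

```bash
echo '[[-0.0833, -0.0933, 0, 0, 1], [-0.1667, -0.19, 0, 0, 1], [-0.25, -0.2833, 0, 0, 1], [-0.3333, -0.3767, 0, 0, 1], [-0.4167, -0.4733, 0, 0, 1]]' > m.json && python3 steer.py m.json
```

```text
refused: ROWS must be an object with the rows under "increments". Nothing was moved.
```

I used the wrong layout. The manual says an object with the rows under "increments"; once more.

```bash
echo '{"increments":[[-0.0833, -0.0933, 0, 0, 1], [-0.1667, -0.19, 0, 0, 1], [-0.25, -0.2833, 0, 0, 1], [-0.3333, -0.3767, 0, 0, 1], [-0.4167, -0.4733, 0, 0, 1]]}' > m.json && python3 steer.py m.json
python3 - <<'E'
from h import *
i=optics.camera_info('wrist');p,d=optics.read_camera('wrist');np.savez('pics/w1.npz',p=p,d=d,i=np.array(i,dtype=object))
S=[px(i,q) for q in((518.6,-76.7,180),(454.3,-148.8,180))];print(i,S)
cv2.imwrite('pics/w1.png',p[:,:,::-1])
E
```

```text
t: 0.52
eef_pos: [481.5, -125.7, 214.4]
tcp_rot: [-3.141, -0.0, 1.571]
ft_force: [0.6, -0.3, -0.7]
opening: 1.002
grip_force: 0.0
{'vertical_fov': 60.7409656820197, 'cx': 317.4242827296113, 'cy': 201.97274234242167, 'origin': array([481.93080429, -54.7995102 , 383.2809594 ]), 'attitude': array([2.88818131e+00, 1.23193764e-03, 1.74430393e-04])} [(np.float64(379.72319409270494), np.float64(151.77432601911676)), (np.float64(274.9972840832186), np.float64(263.9499680557233))]
```

View pics/w1.png

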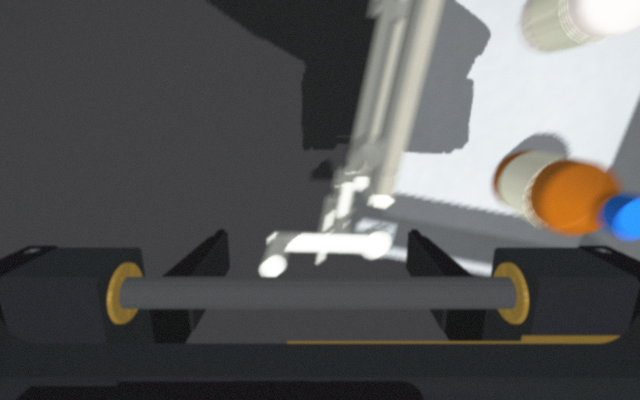

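The wrist view shows the peg top at about (272,265), as predicted. The knob isn't obvious around the predicted (380,152), so I'll enlarge.

Run:
```python
from h import *
a=np.load('pics/w1.npz',allow_pickle=True);p,d=a['p'],a['d']
cv2.imwrite('pics/w1c.png',cv2.resize(p[90:280,250:450,::-1],None,fx=3,fy=3,interpolation=cv2.INTER_CUBIC))
i=a['i'].item()
for u,v in((360,182),(381,200),(350,205),(272,265),(272,262),(380,152),(375,240)):print(u,v,at(i,u,v,d[v,u]).round())
```

```text
360 182 [ 519. -112.   92.]
381 200 [ 531. -119.  128.]
350 205 [ 509. -130.  103.]
272 265 [ 452. -150.  180.]
272 262 [ 452. -148.  179.]
380 152 [519. -77. 177.]
375 240 [ 526. -149.  136.]
```

View pics/w1c.png

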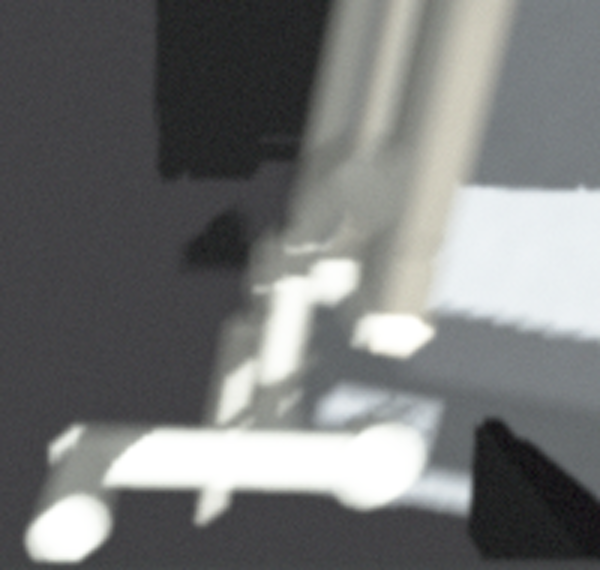

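Depth confirms the shaded knob at about (373,155): (519,-77,177). The peg is at (452.5,-149.5,180), about 74 mm from the pivot. Next I'll go down over the peg and grip it.

In the tool's units: 66 mm / 300 = 0.22, 34 mm / 300 = 0.1133.

```bash
echo '{"increments":[[-0.08, -0.0967, 0, 0, 1], [-0.08, -0.0967, 0, 0, 1], [-0.08, -0.0967, 0.1133, 0, 1], [-0.08, -0.0967, 0.22, 0, 1], [-0.08, -0.0967, 0.22, 0, 0]]}' > m.json && python3 steer.py m.json; echo '{"increments":[[0, 0, 0, 0, 0], [0, 0, 0, 0, 0], [0, 0, 0, 0, 0], [0, 0, 0, 0, 0]]}' > m.json && python3 steer.py m.json
python3 - <<'E'
from h import *
a=np.load('pics/w1.npz',allow_pickle=True);d=a['d'];i=a['i'].item()
P=np.array([at(i,u,v,d[v,u]) for v in range(130,180) for u in range(350,410)])
P=P[(P[:,2]>165)];print(len(P),P.min(0),P.max(0),P.mean(0))
E
```

```text
t: 0.98
eef_pos: [452.1, -148.1, 144.7]
tcp_rot: [-3.135, -0.003, 1.57]
ft_force: [0.4, 0.1, -0.1]
opening: 0.968
grip_force: 0.0
t: 1.32
eef_pos: [454.7, -149.1, 150.0]
tcp_rot: [3.14, 0.001, 1.571]
ft_force: [0.4, 0.4, 0.6]
opening: 0.704
grip_force: 0.0
762 [481.93080429 -84.39460229 165.05568589] [525.92442958 -54.7995102  383.2809594 ] [516.09441449 -74.73700983 180.4178499 ]
```

```bash
for k in 1 2; do echo '{"increments":[[0, 0, 0, 0, 0], [0, 0, 0, 0, 0], [0, 0, 0, 0, 0], [0, 0, 0, 0, 0], [0, 0, 0, 0, 0]]}' > m.json && python3 steer.py m.json; done
```

```text
t: 1.73
eef_pos: [454.0, -149.0, 148.8]
tcp_rot: [3.141, 0.0, 1.571]
ft_force: [-0.2, 0.3, -0.4]
opening: 0.356
grip_force: 0.0
t: 2.15
eef_pos: [455.0, -149.2, 148.7]
tcp_rot: [3.139, 0.001, 1.571]
ft_force: [5.7, -0.5, -3.8]
opening: 0.141
grip_force: 30.0
```

In the tool's units: -40 mm / 300 = -0.1333, -33 mm / 300 = -0.11.

```bash
echo '{"increments":[[-0.03, 0, 0, 0, 0], [-0.06, 0.0067, 0, 0, 0], [-0.0867, 0.0133, 0, 0, 0], [-0.11, 0.0233, 0, 0, 0], [-0.1333, 0.0367, 0, 0, 0]]}' > m.json && python3 steer.py m.json; echo '{"increments":[[-0.0233, 0.0133, 0, 0, 0], [-0.0433, 0.03, 0, 0, 0], [-0.06, 0.05, 0, 0, 0], [-0.0767, 0.07, 0, 0, 0], [-0.09, 0.09, 0, 0, 0]]}' > m.json && python3 steer.py m.json;echo '{"increments":[[0, 0, 0, 0, 0], [0, 0, 0, 0, 0], [0, 0, 0, 0, 0]]}' > m.json && python3 steer.py m.json
python3 - <<'E'
from h import *
p,d=optics.read_camera('scene');i=optics.camera_info('scene')
cv2.imwrite('pics/s2.png',cv2.resize(p[150:250,230:380,::-1],None,fx=5,fy=5,interpolation=cv2.INTER_CUBIC))
E
```

```text
t: 2.57
eef_pos: [464.7, -189.2, 148.6]
tcp_rot: [-3.14, -0.0, 1.571]
ft_force: [-4.2, 2.5, 3.2]
opening: 0.143
grip_force: 30.0
t: 2.98
eef_pos: [490.6, -218.2, 148.7]
tcp_rot: [-3.138, 0.002, 1.572]
ft_force: [-15.4, -15.2, 6.3]
opening: 0.143
grip_force: 30.0
t: 3.23
eef_pos: [491.7, -218.5, 148.8]
tcp_rot: [-3.141, 0.003, 1.571]
ft_force: [-8.9, -15.5, 2.4]
opening: 0.14
grip_force: 30.0
```

View pics/s2.png

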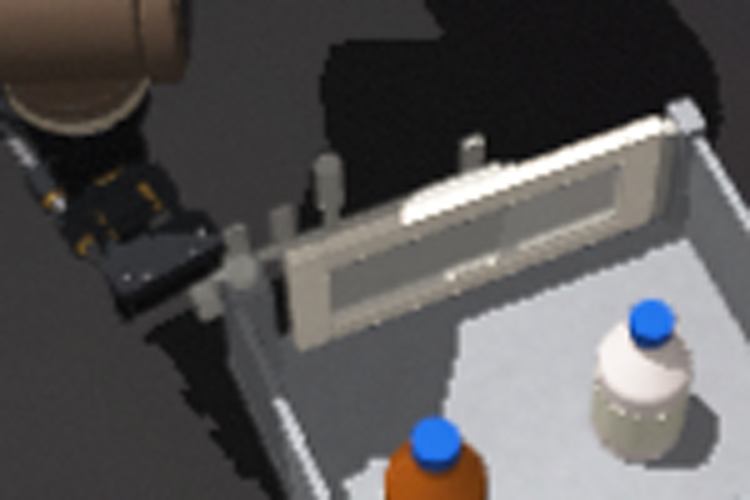

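The lever is swung right round: the peg is now off the bolt, about 1.26 rad by the TCP. The knob top is at about (295.6,182.4). Next: release, rise, go over to the knob.

In the tool's units: -66 mm / 300 = -0.22, -33 mm / 300 = -0.11.

```bash
echo '{"increments":[[0, 0, 0, 0, 0.4], [0, 0, 0, 0, 0.4], [0, 0, 0, 0, 0.4], [0, 0, -0.11, 0, 0.5], [0, 0, -0.22, 0, 0.6]]}' > m.json && python3 steer.py m.json; echo '{"increments":[[0.1167, 0.0233, 0, 0, 0.7], [0.2333, 0.0433, 0, 0, 0.7], [0.3533, 0.0667, 0, 0, 0.7], [0.47, 0.09, 0, 0, 0.7], [0.47, 0.09, 0, 0, 0.7]]}' > m.json && python3 steer.py m.json
python3 - <<'E'
from h import *
i=optics.camera_info('wrist');p,d=optics.read_camera('wrist')
print(px(i,(518.6,-76.7,180)))
u,v=np.meshgrid(np.arange(640),np.arange(400));P=np.array([at(i,a,b,c) for a,b,c in zip(u.ravel(),v.ravel(),d.ravel()) if c>0])
m=(np.abs(P[:,2]-178)<6)&(np.abs(P[:,0]-519)<16)&(np.abs(P[:,1]+77)<16);Q=P[m];print(m.sum(),Q.min(0),Q.max(0),np.median(Q,0))
cv2.imwrite('pics/w2.png',p[:,:,::-1])
print(status.state()['t'])
E
```

```text
t: 3.7
eef_pos: [491.5, -215.5, 214.2]
tcp_rot: [-3.138, -0.002, 1.571]
ft_force: [-0.1, 0.4, 0.4]
opening: 0.434
grip_force: 0.0
t: 4.12
eef_pos: [519.6, -70.2, 214.8]
tcp_rot: [3.141, -0.001, 1.574]
ft_force: [0.7, 0.0, -0.3]
opening: 0.696
grip_force: 0.0
(np.float64(315.45688322541326), np.float64(239.54269366114912))
610 [508.70144856 -83.94434254 172.0013708 ] [526.00970841 -66.6195219  180.61647434] [517.64305867 -74.17689241 178.4740943 ]
4.1667
```

View pics/w2.png

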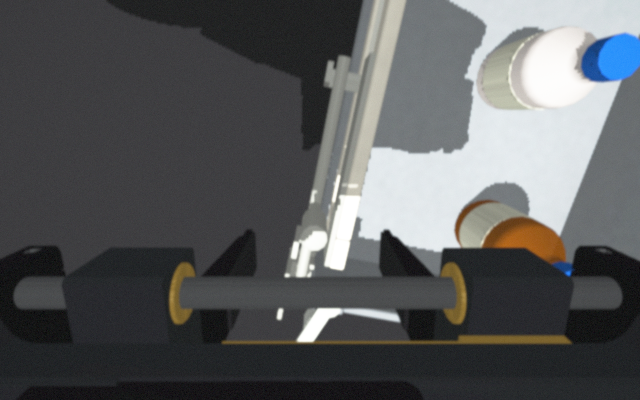

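The knob top is at (314,238), which gives centre (517.6,-75.3,178), directly under the tool. Descending and gripping.

In the tool's units: 67 mm / 300 = 0.2233, 33 mm / 300 = 0.11.

```bash
echo '{"increments":[[0, -0.0033, 0.11, 0, 0.7], [0, -0.0033, 0.2233, 0, 0.7], [0, -0.0033, 0.2233, 0, 0], [0, -0.0033, 0.2233, 0, 0], [0, -0.0033, 0.2233, 0, 0]]}' > m.json && python3 steer.py m.json; for k in 1 2; do echo '{"increments":[[0, 0, 0, 0, 0], [0, 0, 0, 0, 0], [0, 0, 0, 0, 0], [0, 0, 0, 0, 0]]}' > m.json && python3 steer.py m.json; done
```

```text
t: 4.58
eef_pos: [518.7, -75.7, 148.9]
tcp_rot: [3.141, 0.0, 1.57]
ft_force: [-0.4, -0.6, 1.1]
opening: 0.546
grip_force: 0.0
t: 4.92
eef_pos: [518.2, -75.1, 148.4]
tcp_rot: [3.14, 0.0, 1.571]
ft_force: [0.0, 0.0, 0.1]
opening: 0.267
grip_force: 0.0
t: 5.25
eef_pos: [518.0, -75.0, 147.7]
tcp_rot: [-3.142, 0.0, 1.571]
ft_force: [-1.7, -0.5, 2.1]
opening: 0.189
grip_force: 30.0
```

In the tool's units: -18 mm / 300 = -0.06, -12 mm / 300 = -0.04.

```bash
echo '{"increments":[[0, 0, -0.02, 0, 0], [0, 0, -0.04, 0, 0], [0, 0, -0.06, 0, 0], [0, 0, -0.06, 0, 0], [0, 0, -0.06, 0, 0]]}' > m.json && python3 steer.py m.json
```

```text
t: 5.67
eef_pos: [518.0, -75.0, 166.1]
tcp_rot: [3.141, 0.0, 1.571]
ft_force: [-1.7, 0.5, -1.1]
opening: 0.18
grip_force: 30.0
```

In the tool's units: 41 mm / 300 = 0.1367, 30 mm / 300 = 0.1.

```bash
echo '{"increments":[[0.0333, 0.0067, 0, 0, 0], [0.0667, 0.0133, 0, 0, 0], [0.1, 0.02, 0, 0, 0], [0.1367, 0.0267, 0, 0, 0], [0.1367, 0.0267, 0, 0, 0]]}' > m.json && python3 steer.py m.json;echo '{"increments":[[0, 0, 0, 0, 0], [0, 0, 0, 0, 0]]}' > m.json && python3 steer.py m.json
python3 - <<'E'
from h import *
for n in('side','scene'):
    i=optics.camera_info(n);p,d=optics.read_camera(n)
    cv2.imwrite('pics/%s3.png'%n,cv2.resize(p[150:250,230:380,::-1],None,fx=5,fy=5,interpolation=cv2.INTER_CUBIC))
E
```

```text
t: 6.08
eef_pos: [526.3, -31.7, 165.5]
tcp_rot: [3.142, -0.001, 1.572]
ft_force: [-1.5, 0.9, -1.7]
opening: 0.183
grip_force: 30.0
t: 6.25
eef_pos: [526.0, -33.6, 165.6]
tcp_rot: [-3.141, -0.0, 1.572]
ft_force: [-1.0, 1.8, -2.7]
opening: 0.184
grip_force: 30.0
```

View pics/scene3.png

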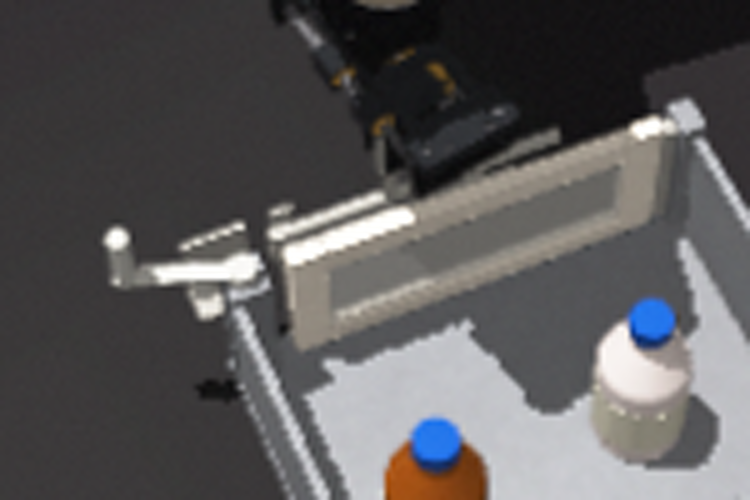

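The bolt's nose is out of the keeper at (270,230), and the lever points away with its peg at (117,238). Now I'll swing the gate along the arc to about 0.3 rad.

In the tool's units: -22 mm / 300 = -0.0733, -18 mm / 300 = -0.06, 0.03 rad / 6.2832 = 0.0048.

```bash
echo '{"increments":[[0.0033, -0.0133, 0, 0.0048, 0], [0.01, -0.03, 0, 0.0095, 0], [0.0167, -0.0433, 0, 0.0143, 0], [0.0233, -0.06, 0, 0.0159, 0], [0.03, -0.0733, 0, 0.0207, 0]]}' > m.json && python3 steer.py m.json
python3 - <<'E'
from h import *
i=optics.camera_info('scene');q=onz(i,253.4,197.6,181);v=q[:2]-[527.5,-151.5];print(q,np.linalg.norm(v),(np.arctan2(v[1],v[0])%6.2832)-(np.pi-.189))
E
```

```text
t: 6.77
eef_pos: [504.3, -25.4, 165.9]
tcp_rot: [3.14, 0.0, 1.44]
ft_force: [1.8, -1.3, -1.3]
opening: 0.188
grip_force: 30.0
[ 493.1047232  -214.49571121  181.        ] 71.77391377048008 1.2600486776052202
```

In the tool's units: -31 mm / 300 = -0.1033, -25 mm / 300 = -0.0833, 0.13 rad / 6.2832 = 0.0207.

```bash
echo '{"increments":[[0.0067, -0.02, 0, 0.0048, 0], [0.0133, -0.04, 0, 0.0111, 0], [0.0233, -0.06, 0, 0.0159, 0], [0.0333, -0.0833, 0, 0.0207, 0], [0.0433, -0.1033, 0, 0.0271, 0]]}' > m.json && python3 steer.py m.json;echo '{"increments":[[0, 0, 0, 0, 0], [0, 0, 0, 0, 0], [0, 0, 0, 0, 0], [0, 0, 0, 0, 0], [0, 0, 0, 0, 0]]}' > m.json && python3 steer.py m.json
python3 - <<'E'
from h import *
p,d=optics.read_camera('scene')
cv2.imwrite('pics/s4.png',cv2.resize(p[150:250,230:380,::-1],None,fx=5,fy=5,interpolation=cv2.INTER_CUBIC))
E
```

```text
t: 7.18
eef_pos: [475.4, -8.4, 166.0]
tcp_rot: [3.139, -0.0, 1.269]
ft_force: [2.5, -1.3, -2.1]
opening: 0.186
grip_force: 30.0
t: 7.6
eef_pos: [475.3, -8.4, 165.7]
tcp_rot: [3.141, 0.0, 1.271]
ft_force: [2.2, -1.7, -1.6]
opening: 0.181
grip_force: 30.0
```

View pics/s4.png

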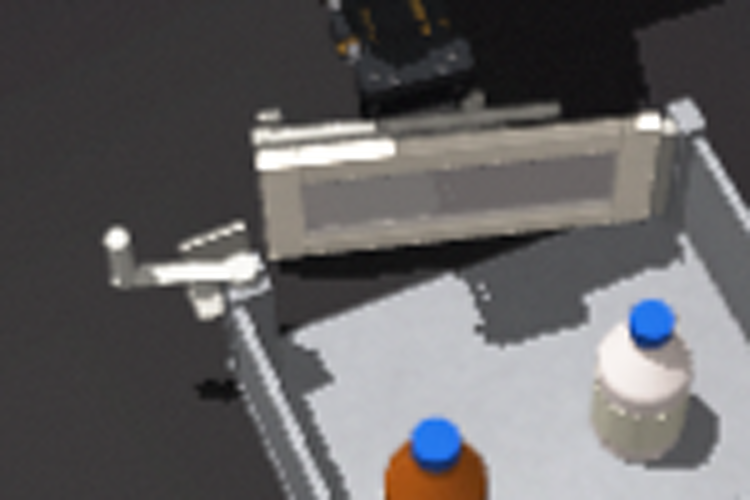

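The gate is ajar: its free corner moved from about (285,245) to (258,160) in the crop. By the arc, that is about 0.3 rad. It is held steady with 30 N of grip.

```bash
python3 -c "
from cell import env, optics, status, ticket
print(ticket.job_done())"
```

```text
the job is handed in; nothing more can be done
None
```

The job is handed in, and no verdict came back: by my measurements the guard lever is at about 1.26 rad, the bolt was lifted about 18 mm and drawn back at least 41 mm, and the gripper is holding the gate steady at about 0.3 rad; no move went near the bottles, jar or slide box.

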